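# Test two terminals with a prod regripped in its rest

## Robot

A 6-joint arm with a two-finger parallel gripper is mounted at the origin on a cart in front of the work surface, level with it; the furniture and walls round the work are solid. World frame = base frame: x ahead of the robot, y to its left, z up, the work surface at z = 0. Lengths are in m, angles in rad, forces in N, time in s.
With the tool pointing down it reaches from about 0.425 to 0.95 m from the base axis. Payload 3.5 kg.
Tool frame: the origin (TCP) lies midway between the tips of the shut fingers; the grasp point (between the pads) lies 19 mm behind it (ctrl.hold_point_z is the distance from the TCP to the grasp point, in m); z points along the fingers, y is the line along which they close (so a half turn about z gives the same grasp; the last joint's range is limited). The gripper opens to 85 mm and grips with 20 to 120 N. Pads are 22 mm wide; open, the fingers measure 114 mm over their backs; the gripper's body (76 mm by 85 mm) begins 54 mm behind the grasp point. The pads swing forward as they close: fully open they stand 13 mm farther back than shut.
Start: joints at [1.032, 0.286, 1.577, -0, 1.279, -0.15], TCP at [0.256, 0.625, 0.231] pointing down, gripper open.
Joint ranges: [-2.77, 2.77], [-0.9, 2.22], [0.21, 2.48], [-1.53, 4.67], [0.24, 2.81], [-2.84, 2.84]. Speed limits (rad/s): [2.79, 2.79, 3.14, 3.14, 3.14, 3.14].

## Interface

Orientations are given as a unit quaternion [x, y, z, w].
In Python, from plant import readout, cams, sign_off, ctrl gives the robot as it stands. The module is installed in compiled form; this text tells all that it offers.
- The arm moves only by the tool step_arm, never from a script. Its argument "increments" is a list of rows, each a list of 2 entries, a list of its own where there are three numbers: the shift along the world's x, y, z in mm, then the turn, a rotation vector about the world's x, y, z in rad. In form: [[[x, y, z], [rx, ry, rz]], ...]. A call has 1 to 8 rows; each row shifts and turns the commanded pose from where the row before left it; what a row does not reach is not made up. A row lasts 1/12 s, in which the tool goes at most 41.7 mm and 7.16 degrees, less where a joint would pass 70% of its speed; a pose out of reach is approached as far as the arm can. A call is refused whole if a number of a shift passes 41.7 or a number of a turn 0.125, either way. A call with a gripper value outside its range is refused whole. "fingers" is the opening, from -1 (shut) to 1 (fully open), set as the call begins (left out, the last holds). The fingers move at their own pace and stop on an object; "grip_force" is the grip in N (left out, the last holds). Time passes only in rows, so rows that do not move let the fingers close. It gives the time, the measured TCP pose, the force, the opening and the grip force at its end, in the units of the state.
- readout.get_state(): the state, without advancing time (a new reading comes with each control period).
- cams.read_camera(name): name is "scene" or "top" or "wrist"; returns the picture (400x640x3 uint8, red, green, blue); there is no depth.
- cams.get_calibration(name): a dict with "fx", "fy", "cx", "cy" (pixels), "eye" and "rotation" of the camera in the world; the wrist camera has in their place "T_tool_cam" (4x4, takes a point from camera to tool coordinates, whose origin is the TCP and whose axes are the flange's). Camera axes: x right, y up, looking along -z (the intrinsics and any distortion apply to the point x, -y, -z); pixel columns grow to the right and rows downward; lengths in m; the calibration is good to about 2 mm. The wrist camera is an equidistant fisheye: a pixel r from the principal point sees the ray r / f radians off the axis. A picture is of the moment at which its call begins: read the wrist's pose just before it. get_calibration takes no time and is no camera call.
- sign_off(): hands the job in; it is judged then, once.
The state is a dict: "time": time; "qpos": joint angles; "dq": joint speeds; "joint_efforts": joint torques, N m; "eef_pos": TCP position; "tcp_rot": TCP orientation; "contact_force": force on the tool from outside, world axes, zero at the start; "wrist_torque": the same for the moment, N m; "opening": opening from 0.0 (shut) to 1.0 (fully open); "finger_force": force on a finger pad.
Only numpy, scipy, OpenCV 4.12 (cv2) and the standard library are available. Lean on these libraries where they do the work, as an engineer would, in place of code of your own. Each camera call takes 0.05 s, during which the arm holds its last target. There are 200 camera calls.

## Task

The test prod lies flat on the bench: set it in its sloping rest, tip down in the toe pocket and handle in the saddle, let go, and take it again by the upper part of its handle so that you can hold it upright. With the prod near upright, push its tip down on the sprung cap of the tall terminal post until the cap has sunk about half its travel, pause there a moment, then do the same on the short post. Finally put the prod back in the rest as before, let go, and leave the other things on the bench where they are.

Things in the scene. Friction and masses are not known exactly. Their poses are not given: they have to be found in the camera images.
- prod: Loose test prod, 90 g, 230 mm long: round steel shaft 8 mm thick, 85 mm long, tapering to a 4 mm tip, then a black handle 145 mm long, 16 x 16 mm square. Starts lying flat, axis 8 mm above the worktop, handle end roughly away from the robot. Origin on its axis 108 mm from the tip, near its balance point, 23 mm up the handle; +x runs from tip to handle end. The handle's four sides are alike.
- prod_tip (a point): The prod's tip, at x = -108 mm in the prod's frame.
- prod_rest_point (a point): Point on the prod's axis 155 mm from the tip (x = +47 mm): the part of the handle that lies in the saddle of the rest.
- prod_grip (a point): Point on the prod's axis 200 mm from the tip (x = +92 mm), on the upper part of the handle, which overhangs the saddle by 45 mm when the prod is in the rest: a good place for the second grip. The handle ends 30 mm further on.
- rest: Fixed grey metal rest. Base plate 200 x 80 x 8 mm; origin under its middle; +x points roughly to the robot's right. It holds the prod sloping 40 degrees in its xz plane, handle end up towards +x: the tip on the base plate in the toe pocket (32 mm wide, 30 mm long, open to +x, walls 15 mm high) at the -x end, the handle in the saddle. The saddle's post is 30 mm wide, 6 mm thick.
- rest_toe (a point): Where the tip of the prod stands in the rest (on the prod's axis, 2.5 mm over the base plate): x = -80, z = 10.5 mm in the rest's frame. The front wall of the pocket is 5.5 mm further to -x.
- rest_saddle (a point): Point on the axis of a prod lying in the saddle, 155 mm up the 40 degree slope from rest_toe: x = +39, z = 110 mm in the rest's frame. The saddle is a trough open upwards, 14 mm long along the slope, floor 8 mm under the axis; its cheeks flare from 24 to 35 mm apart and rise 14 mm past the axis.
- board: Fixed grey terminal board, 90 x 160 x 12 mm, origin at the middle of its underside; the two posts stand on it 90 mm apart along its y, either one at either side.
- tall_top (a point): Middle of the top of the TALL post's cap: a steel disc 24 mm across on a white insulator 34 mm across at the foot, cap top 82 mm over the worktop when not pressed. Moves down with the cap.
- short_top (a point): Middle of the top of the SHORT post's cap, a disc of the same size, 42 mm over the worktop when not pressed. Moves down with the cap.
- cap_tall (a joint): How far the tall post's sprung cap is pressed down: 0 free, 0.008 m fully down. The spring needs about 0.5 N to start and 4 N fully down, and lifts the cap again.
- cap_short (a joint): The same for the short post's cap.
- tape_rule: grey pocket tape measure, 45 x 81 x 70 mm. A bystander, on the worktop; origin under its middle. It is to be left alone.
- wood_pencil: yellow pencil, 7 x 136 mm. A bystander, on the worktop; origin under its middle. It is to be left alone.
- driver: screwdriver with a yellow and black handle, 34 x 184 mm. A bystander, on the worktop; origin under its middle. It is to be left alone.
- vernier: steel vernier caliper, 70 x 223 mm. A bystander, on the worktop; origin under its middle. It is to be left alone.
- tin: small paint tin, 78 mm across, 77 mm tall. A bystander, on the worktop; origin under its middle. It is to be left alone.
- allen_key: bent steel hex key, 33 x 93 mm. A bystander, on the worktop; origin under its middle. It is to be left alone.
Mind the look-alikes: they are no part of the job. Of the things shaped like the rest, the grey one is meant.

How it is judged:
On the way, in this order (a step that is already met when the one before it is completed fails the run):
1. the prod lies in the rest, tip in the toe pocket and handle in the saddle, let go (distance between prod_tip and rest_toe below 0.022 m and distance between prod_rest_point and rest_saddle below 0.018 m and contact force between prod and rest above 0.1 N and contact force between the fingers and prod below 0.05 N and linear speed of prod below 0.02 m/s), for 0.2 s.
2. the tip of the near-upright prod holds the tall post's cap pressed (value of joint cap_tall above 0.003 m and distance between prod_tip and tall_top below 0.015 m and angle between prod's own x axis and vertical below 0.6 rad), for 0.2 s.
3. the tip of the near-upright prod holds the short post's cap pressed (value of joint cap_short above 0.003 m and distance between prod_tip and short_top below 0.015 m and angle between prod's own x axis and vertical below 0.6 rad), for 0.2 s.
At the end, for the whole second after the job is handed in: The prod lies still in the rest, let go: its tip within 22 mm of rest_toe and the point 155 mm up its axis within 18 mm of rest_saddle. Both caps are less than 2 mm down. Before that each cap was held 3 mm or more down by the tip, within 15 mm of its middle, prod within 0.6 rad of upright (all of step 1 and value of joint each of cap_tall, cap_short below 0.002 m); the robot touches nothing.
It fails at once if a bystander was moved by more than 40 mm (distance of any of tape_rule, wood_pencil, driver, vernier, tin, allen_key from where it was at the start of the episode above 0.04 m).
It also fails if it takes over 72 s, if anything falls off the work surface, if the arm or the gripper's body presses on something with over 40 N, if the wrist force passes 120 N, or if a joint passes its speed limit or range.

## Working session

There is one attempt and no reset: what is moved stays moved. The work goes in short steps, Python scripts to look and compute and a tool call to move; the robot and the scene stay as the last step left them, time stands still between calls to the robot, and variables do not carry over. Pictures are saved under pics/ and viewed, at most 12 in all, crops included, and the job is handed in when it is done.

Besides the shell and the picture viewer there is one more tool, called after "Call:" as name([rows], argument=value, ...), one row to a line, values as JSON. step_arm: Moves the arm, as the interface text tells. Its arguments: {"type":"object","properties":{"increments":{"type":"array","items":{"type":"array"}},"fingers":{"type":"number"},"grip_force":{"type":"number"}},"required":["increments"]}

```bash
mkdir -p pics; python3 - <<'E'
from plant import readout,cams,ctrl
import cv2,json
s=readout.get_state();print(s, ctrl.hold_point_z)
for n in("scene","top","wrist"):
    im=cams.read_camera(n);cv2.imwrite(f"pics/{n}0.png",im[:,:,::-1]);print(n,cams.get_calibration(n))
E
```

```text
{'time': 0.0, 'qpos': array([ 1.03202494e+00,  2.87194726e-01,  1.57819946e+00, -2.87763638e-05,
        1.27859126e+00, -1.50020154e-01]), 'dq': array([ 0.00136118,  0.00094718,  0.00231968,  0.0001135 , -0.00055349,
        0.00022363]), 'joint_efforts': array([ 3.07932896e-04, -4.05995286e+01, -2.92619312e+01, -1.85819331e-04,
        5.89569536e-03,  6.81785167e-06]), 'eef_pos': array([0.25549353, 0.62405909, 0.22991564]), 'tcp_rot': array([ 1.93149728e-01,  9.81168564e-01, -1.13079470e-03, -3.90972693e-04]), 'contact_force': array([ 0.20143548, -0.81786266, -0.48653819]), 'wrist_torque': array([-0.04388371, -0.04774997, -0.00814315]), 'finger_force': 0.0, 'opening': 0.9991231138850041} 0.0187
scene {'fx': 385.6232868892334, 'fy': 385.6232868892334, 'cx': 317.2424091913018, 'cy': 201.18548944119078, 'eye': array([ 0.12058427, -0.52961598,  0.93336392]), 'rotation': array([ 0.33416383, -0.1084774 , -0.30007866,  0.88685962])}
top {'fx': 366.7815190287445, 'fy': 366.7815190287445, 'cx': 311.9663712091672, 'cy': 203.26743963454763, 'eye': array([0.43999255, 0.0724264 , 1.32125538]), 'rotation': array([ 0.03642434, -0.03838284, -0.70203056,  0.71017823])}
wrist {'fx': 309.70691628693146, 'fy': 309.70691628693146, 'cx': 321.36480598587656, 'cy': 195.3272958642737, 'T_tool_cam': array([[-1.45340642e-04,  9.53054939e-01,  3.02797394e-01,
         7.77272799e-02],
       [ 9.99999972e-01,  1.94978818e-04, -1.33702895e-04,
         5.19048469e-04],
       [-1.86465282e-04,  3.02797366e-01, -9.53054941e-01,
        -1.42135415e-01],
       [ 0.00000000e+00,  0.00000000e+00,  0.00000000e+00,
         1.00000000e+00]])}
```

View pics/top0.png

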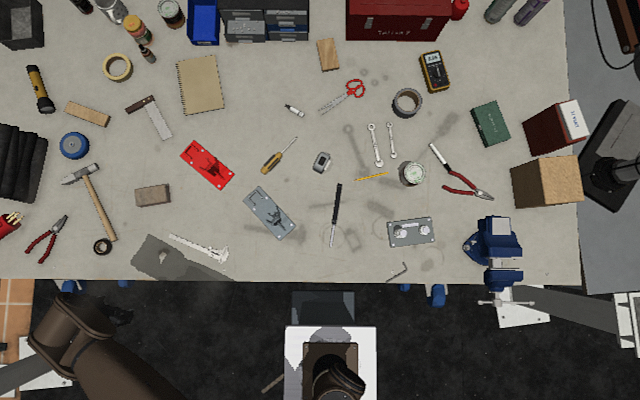

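View pics/scene0.png

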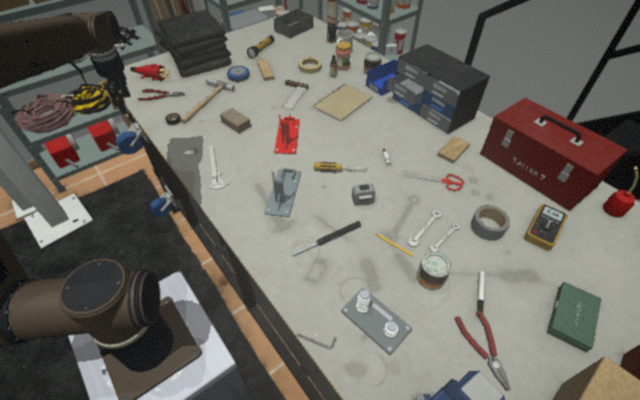

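Top view: the prod is at (336,215), with the black handle end up at (338,185) and the tip at about (332,247). There are two things shaped like the rest: a red one at (207,164) and a grey one at (270,212). The grey one fits the description. The board is at (411,232). I'll confirm this in an enlarged crop.

```bash
cat > h.py <<'E'
import numpy as np,cv2
from scipy.spatial.transform import Rotation as R
from plant import readout,cams
def ray(n,uv):
    c=cams.get_calibration(n);q=R.from_quat(c["rotation"])
    d=q.apply([(uv[0]-c["cx"])/c["fx"],-(uv[1]-c["cy"])/c["fy"],-1]);return c["eye"],d
def onz(n,uv,z):
    e,d=ray(n,uv);return e+d*(z-e[2])/d[2]
def proj(n,p):
    c=cams.get_calibration(n);v=R.from_quat(c["rotation"]).inv().apply(np.asarray(p)-c["eye"])
    return np.array([c["cx"]-c["fx"]*v[0]/v[2],c["cy"]+c["fy"]*v[1]/v[2]])
def tri(a,b):
    (e1,d1),(e2,d2)=ray("top",a),ray("scene",b)
    t=np.linalg.lstsq(np.c_[d1,-d2],e2-e1,rcond=None)[0]
    p,q=e1+t[0]*d1,e2+t[1]*d2;return (p+q)/2,np.linalg.norm(p-q)
E
python3 - <<'E'
from h import *
t=cv2.imread("pics/top0.png");s=cv2.imread("pics/scene0.png")
a=cv2.resize(t[175:270,235:445],None,fx=3.8,fy=3.8,interpolation=cv2.INTER_CUBIC)
b=cv2.resize(s[155:230,255:375],None,fx=3.3,fy=3.3,interpolation=cv2.INTER_CUBIC)
c=cv2.resize(s[280:355,330:450],None,fx=3.3,fy=3.3,interpolation=cv2.INTER_CUBIC)
m=np.zeros((612,800,3),np.uint8);m[:a.shape[0],:a.shape[1]]=a[:, :800]
m[361:361+b.shape[0],:b.shape[1]]=b;m[361:361+c.shape[0],400:400+c.shape[1]]=c
cv2.imwrite("pics/crop1.png",m[:600])
# prod handle / shaft
g=t[175:260,322:350].max(2);mk=(g<75).astype(np.uint8)
n,l,st,ce=cv2.connectedComponentsWithStats(mk);i=1+st[1:,4].argmax();ys,xs=np.where(l==i)
P=np.array([onz("top",(x+322,y+175),.012)[:2] for x,y in zip(xs,ys)]);c=P.mean(0);w=np.linalg.svd(P-c)[2][0];w*=np.sign(w[0]);pr=(P-c)@w
print("handle",c,w,np.degrees(np.arctan2(w[1],w[0])),pr.min(),pr.max(),"width sd",((P-c)@[-w[1],w[0]]).std()*12**.5)
# plates: grey-blue
hsv=cv2.cvtColor(t,cv2.COLOR_BGR2HSV)
for nm,(x0,y0,x1,y1),z in(("rest",(235,178,305,245),.008),("board",(380,210,445,255),.012)):
    h=hsv[y0:y1,x0:x1];mk=((h[...,0]>90)&(h[...,0]<125)&(h[...,1]>25)).astype(np.uint8)
    mk=cv2.morphologyEx(mk,cv2.MORPH_CLOSE,np.ones((5,5)))
    cs=cv2.findContours(mk,0,2)[0];k=max(cs,key=cv2.contourArea)
    W=np.array([onz("top",(p[0][0]+x0,p[0][1]+y0),z)[:2] for p in k],np.float32)
    r=cv2.minAreaRect(W);print(nm,r,cv2.boxPoints(r).tolist())
    print([proj("top",(*q,z)).round(1).tolist() for q in cv2.boxPoints(r)])
E
```

```text
handle [ 0.58148287 -0.01861659] [ 0.99000058 -0.14106332] -8.10938074536624 -0.07389107175780898 0.07231287742189532 width sd 0.015071838906364647
rest ((0.5237464308738708, 0.20456506311893463), (0.13816939294338226, 0.0757317841053009), 43.84516525268555) [[0.4476913809776306, 0.18401870131492615], [0.5001516938209534, 0.129399836063385], [0.5998014807701111, 0.22511142492294312], [0.5473411679267883, 0.27973029017448425]]
[[279.4, 239.7], [295.0, 225.1], [268.9, 197.2], [253.3, 211.5]]Traceback (most recent call last):
  File "<stdin>", line 19, in <module>
ValueError: max() iterable argument is empty
```

View pics/crop1.png

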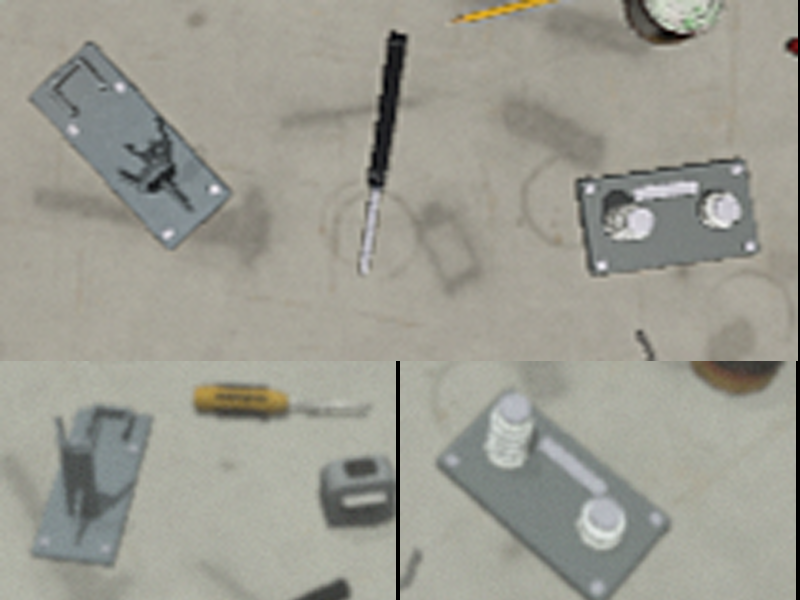

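The crop confirms the grey rest, with its toe pocket at the upper left and its saddle at the lower right. The tall post is on the left (robot's left) and the short post on the right. The handle measures 146 mm, as it should. I still need the plate and cap positions.

```bash
python3 - <<'E'
from h import *
I={n:cv2.imread(f"pics/{n}0.png") for n in("top","scene")}
def plate(n,x0,y0,x1,y1,z):
    t=cv2.GaussianBlur(I[n],(3,3),0)[y0:y1,x0:x1].astype(int);mk=((t[...,0]-t[...,2])>-2).astype(np.uint8)
    mk=cv2.morphologyEx(mk,cv2.MORPH_OPEN,np.ones((3,3)))
    cs=cv2.findContours(mk,0,1)[0];k=max(cs,key=cv2.contourArea)
    W=np.array([onz(n,(p[0][0]+x0,p[0][1]+y0),z)[:2] for p in k],np.float32)
    r=cv2.minAreaRect(W);return r
for n,b,z in(("top",(236,180,302,246),.008),("top",(380,210,445,255),.012),("scene",(255,155,305,220),.008),("scene",(335,275,415,358),.012)):
    r=plate(n,*b,z);print(n,np.round(r[0],4),np.round(r[1],3),round(r[2],1))
tr=R.from_euler("z",0)
for nm,z,a,b in(("tall",.082,(403.4,232.9),(364.8,293.9)),("short",.042,(425.5,229.5),(391.8,326.7))):
    # refine: bright pixels near
    out=[]
    for n,uv in(("top",a),("scene",b)):
        u,v=map(int,uv);t=I[n][v-6:v+7,u-6:u+7].astype(int)
        m=(t.min(2)>150)&((t[...,0]-t[...,2])>4);ys,xs=np.where(m);c=(xs.mean()+u-6,ys.mean()+v-6) if len(xs) else uv
        out.append(c);print(nm,n,len(xs),np.round(c,1),onz(n,uv,z).round(4),onz(n,c,z).round(4))
    print(tri(a,b),tri(*out))
# silver shaft tip in top: bright line
g=I["top"][210:260,322:345].astype(int);m=(g.min(2)>175);ys,xs=np.where(m);j=ys.argmax() if len(ys) else 0
if len(ys):print("tip px",xs[j]+322,ys[j]+210,onz("top",(xs[j]+322,ys[j]+210.5),.008))
print("tip pred",np.array([.5815,-.0186])-.1575*np.array([.99,-.141]))
E
```

```text
top [0.5431 0.2237] [0.199 0.079] 43.6
top [ 0.482  -0.2813] [0.086 0.157] 7.9
scene [0.5404 0.227 ] [0.21  0.091] 44.4
scene [ 0.4803 -0.2848] [0.091 0.159] 7.0
tall top 36 [403.9 231.1] [ 0.4748 -0.2397  0.082 ] [ 0.4809 -0.2415  0.082 ]
tall scene 67 [363.8 293.9] [ 0.4758 -0.2407  0.082 ] [ 0.4739 -0.2392  0.082 ]
(array([ 0.47539655, -0.24019372,  0.08149536]), np.float64(0.001370106236735049)) (array([ 0.47806104, -0.24006508,  0.07963231]), np.float64(0.007094031773360725))
short top 21 [425.4 229.1] [ 0.4886 -0.327   0.042 ] [ 0.49   -0.3268  0.042 ]
short scene 90 [391.3 325.3] [ 0.4861 -0.3304  0.042 ] [ 0.4876 -0.3272  0.042 ]
(array([ 0.48883723, -0.32898867,  0.03547654]), np.float64(0.0001160602495468322)) (array([ 0.48944438, -0.32702516,  0.03947674]), np.float64(0.0017119497694053783))
tip px 331 246 [4.25702767e-01 1.28629785e-04 8.00000000e-03]
tip pred [0.425575  0.0036075]
```

Call:
step_arm([
  [[18.4,-32.4,-2],[0,0,0.0127]],
  [[18.4,-32.4,-2],[0,0,0.0127]],
  [[18.4,-32.4,-2],[0,0,0.0127]],
  [[18.4,-32.4,-2],[0,0,0.0127]],
  [[18.4,-32.4,-2],[0,0,0.0127]],
  [[18.4,-32.4,-2],[0,0,0.0127]],
  [[18.4,-32.4,-2],[0,0,0.0127]],
  [[18.4,-32.4,-2],[0,0,0.0127]],
], fingers=1, grip_force=60)

```text
time: 0.82
eef_pos: [0.4033, 0.3637, 0.215]
tcp_rot: [0.143, 0.99, -0.0, -0.0]
contact_force: [1.5, 0.4, 0.4]
opening: 1.0
finger_force: 0.0
```

Call:
step_arm([
  [[18.4,-32.4,-2],[0,0,0.0127]],
  [[18.4,-32.4,-2],[0,0,0.0127]],
  [[18.4,-32.4,-2],[0,0,0.0127]],
  [[18.4,-32.4,-2],[0,0,0.0127]],
  [[18.4,-32.4,-12],[0,0,0.0127]],
  [[18.4,-32.4,-12],[0,0,0.0127]],
  [[18.4,-32.4,-12],[0,0,0.0127]],
  [[18.4,-32.4,-12],[0,0,0.0127]],
])

```text
time: 1.48
eef_pos: [0.5507, 0.1045, 0.1587]
tcp_rot: [0.092, 0.996, 0.0, 0.0]
contact_force: [0.6, -0.6, 1.2]
opening: 0.997
finger_force: 0.0
```

Call:
step_arm([
  [[18.4,-32.4,-10],[0,0,0.0127]],
  [[18.4,-32.4,-10],[0,0,0.0127]],
  [[18.4,-32.4,-10],[0,0,0.0127]],
  [[18.4,-32.4,-10],[0,0,0.0127]],
  [[0,0,0],[0,0,0]],
  [[0,0,0],[0,0,0]],
], fingers=0.2)

```text
time: 1.98
eef_pos: [0.6237, -0.0251, 0.1178]
tcp_rot: [0.069, 0.998, 0.0, -0.001]
contact_force: [-1.3, 0.8, -0.4]
opening: 0.599
finger_force: 0.0
```

```bash
cat >> h.py <<'E'
def wpt(uv,z):
    s=readout.get_state();c=cams.get_calibration("wrist");T=np.array(c["T_tool_cam"])
    dx,dy=uv[0]-c["cx"],uv[1]-c["cy"];r=np.hypot(dx,dy);a=r/c["fx"]
    v=np.array([np.sin(a)*dx/r,-np.sin(a)*dy/r,-np.cos(a)]);q=R.from_quat(s["tcp_rot"])
    o=s["eef_pos"]+q.apply(T[:3,3]);d=q.apply(T[:3,:3]@v);return o+d*(z-o[2])/d[2]
def wproj(p):
    s=readout.get_state();c=cams.get_calibration("wrist");T=np.array(c["T_tool_cam"])
    v=T[:3,:3].T@(R.from_quat(s["tcp_rot"]).inv().apply(np.asarray(p)-s["eef_pos"])-T[:3,3])
    a=np.arctan2(np.hypot(v[0],v[1]),-v[2])*c["fx"]/np.hypot(v[0],v[1]);return np.array([c["cx"]+a*v[0],c["cy"]-a*v[1]])
def st():
    s=readout.get_state();q=R.from_quat(s["tcp_rot"]).as_matrix()
    print(round(s["time"],2),s["eef_pos"].round(4),"y",q[:,1].round(3),"z",q[:,2].round(3),"q",s["qpos"].round(2),"open",round(s["opening"],3),"F",s["contact_force"].round(1),round(s["finger_force"],1))
E
python3 - <<'E'
from h import *
st();im=cams.read_camera("wrist")[:,:,::-1].copy()
w=np.array([.99,-.138]);m=np.array([.5815,-.0186])
for k in(-.1575,-.0725,.0425,.0725):
    u=wproj((*(m+k*w),.008));print(k,u.round(0));cv2.circle(im,tuple(int(x) for x in u),3,(0,0,255),1)
cv2.imwrite("pics/w1.png",im)
E
```

```text
1.98 [ 0.6237 -0.0251  0.1178] y [0.138 0.99  0.   ] z [-0.003  0.001 -1.   ] q [-0.2   0.29  1.79  0.    1.06 -1.64] open 0.599 F [-1.3  0.8 -0.4] 0.0
-0.1575 [320. -39.]
-0.0725 [320.  55.]
0.0425 [320. 193.]
0.0725 [320. 225.]
```

View pics/w1.png

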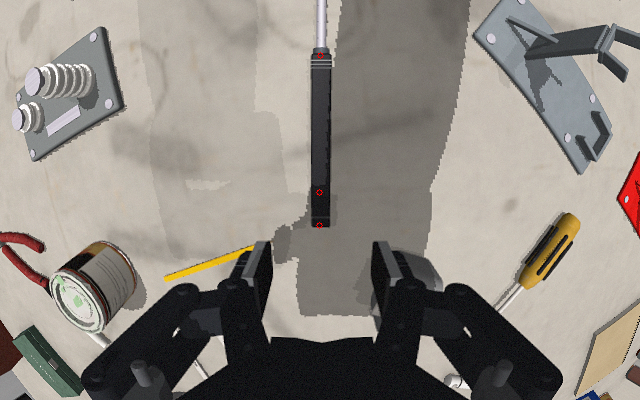

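The wrist view matches: the predicted grip point falls on the handle at (320,193). I'll go down and grip.

Call:
step_arm([
  [[0,0,-22],[0,0,0]],
  [[0,0,-25],[0,0,0]],
  [[0,0,-25],[0,0,0]],
  [[0,0,-25],[0,0,0]],
  [[0,0,-12],[0,0,0]],
  [[0,0,-4],[0,0,0]],
  [[0,0,0],[0,0,0]],
])

```text
time: 2.62
eef_pos: [0.6231, -0.0223, 0.0058]
tcp_rot: [0.067, 0.998, 0.0, -0.001]
contact_force: [0.4, 0.8, 1.2]
opening: 0.601
finger_force: 0.0
```

Call:
step_arm([
  [[0,0,0],[0,0,0]],
  [[0,0,0],[0,0,0]],
  [[0,0,0],[0,0,0]],
  [[0,0,0],[0,0,0]],
  [[0,0,0],[0,0,0]],
  [[0,0,0],[0,0,0]],
], fingers=-1)

```text
time: 3.12
eef_pos: [0.6255, -0.0237, 0.0086]
tcp_rot: [0.067, 0.998, -0.0, 0.002]
contact_force: [-0.9, 0.2, 6.0]
opening: 0.162
finger_force: 60.9
```

Call:
step_arm([
  [[0,0,15],[0,0,0]],
  [[0,0,30],[0,0,0]],
  [[0,0,35],[0,0,0]],
  [[0,0,35],[0,0,0]],
  [[0,0,35],[0,0,0]],
  [[0,0,35],[0,0,0]],
  [[0,0,25],[0,0,0]],
  [[0,0,0],[0,0,0]],
])

```text
time: 3.78
eef_pos: [0.6271, -0.024, 0.2253]
tcp_rot: [0.067, 0.998, -0.001, 0.007]
contact_force: [1.2, 0.9, 0.5]
opening: 0.161
finger_force: 60.1
```

Call:
step_arm([
  [[-7.5,11,0],[0,0,-0.1245]],
  [[-7.5,11,0],[0,0,-0.1245]],
  [[-7.5,11,0],[0,0,-0.1245]],
  [[-7.5,11,0],[0,0,-0.1245]],
  [[-7.5,11,0],[0,0,-0.1245]],
  [[-7.5,11,0],[0,0,-0.1245]],
  [[-7.5,11,0],[0,0,-0.1245]],
  [[-7.5,11,0],[0,0,-0.1245]],
])

```text
time: 4.45
eef_pos: [0.5625, 0.0651, 0.2152]
tcp_rot: [0.538, 0.843, -0.001, -0.001]
contact_force: [-0.4, -0.5, -1.0]
opening: 0.163
finger_force: 60.1
```

Call:
step_arm([
  [[-7.5,11,0],[0,0,-0.1245]],
  [[-7.5,11,0],[0,0,-0.1245]],
  [[-7.5,11,0],[0,0,-0.1245]],
  [[-7.5,11,0],[0,0,-0.1245]],
  [[-7.5,11,0],[0,0,-0.1245]],
  [[-7.5,11,0],[0,0,-0.1245]],
  [[-7.5,11,0],[0,0,-0.1245]],
  [[-7.5,11,0],[0,0,-0.1245]],
])

```text
time: 5.12
eef_pos: [0.5024, 0.1529, 0.2152]
tcp_rot: [0.876, 0.483, -0.001, -0.0]
contact_force: [0.0, -0.3, -0.7]
opening: 0.161
finger_force: 60.1
```

Call:
step_arm([
  [[-7.5,11,0],[0,0,-0.1245]],
  [[-7.5,11,0],[0,0,-0.1245]],
  [[0,0,0],[-0.0805,0.084,0]],
  [[0,0,0],[-0.0805,0.084,0]],
  [[0,0,0],[-0.0805,0.084,0]],
  [[0,0,0],[-0.0805,0.084,0]],
  [[0,0,0],[-0.0805,0.084,0]],
  [[0,0,0],[-0.0805,0.084,0]],
])

```text
time: 5.78
eef_pos: [0.4887, 0.1748, 0.2163]
tcp_rot: [0.871, 0.351, -0.32, 0.128]
contact_force: [-0.8, -0.9, 0.1]
opening: 0.161
finger_force: 60.1
```

Call:
step_arm([
  [[0,0,0],[0,0,0]],
  [[0,0,0],[0,0,0]],
])

```text
time: 5.95
eef_pos: [0.4882, 0.1748, 0.2139]
tcp_rot: [0.871, 0.352, -0.319, 0.127]
contact_force: [-0.5, -0.3, -0.2]
opening: 0.164
finger_force: 60.1
```

```bash
cat >> h.py <<'E'
d=np.array([-.722,-.692,0]);Z=np.array([0,0,1.]);c40,s40=np.cos(np.radians(40)),np.sin(np.radians(40));p40=c40*d+s40*Z
TOE=np.array([.6008,.2799,.0105]);SAD=np.array([.5148,.1975,.110])
E
python3 - <<'E'
from h import *
st();st()
S=readout.get_state();q=R.from_quat(S["tcp_rot"]).as_matrix();x=q[:,0]
print("tool x",x, "d40",p40, "y want",[d[1],-d[0]], "TCP goal",SAD+.045*p40)
im=[]
for n in("top","scene"):
    a=cams.read_camera(n)[:,:,::-1].copy();g=S["eef_pos"];t=g-.2*x*np.sign(x@p40)
    for pt,col in((g,(0,0,255)),(t,(0,255,0)),(TOE,(255,0,0)),(SAD,(255,0,255))):
        u=proj(n,pt);cv2.circle(a,tuple(int(v) for v in u),1,col,-1)
    u=proj(n,SAD).astype(int);im.append(cv2.resize(a[u[1]-60:u[1]+60,u[0]-65:u[0]+65],None,fx=3,fy=3,interpolation=cv2.INTER_CUBIC))
cv2.imwrite("pics/c2.png",np.hstack(im))
E
```

```text
5.95 [0.4882 0.1748 0.2139] y [ 0.693 -0.721 -0.004] z [-0.466 -0.445 -0.765] q [ 0.29  0.34  1.65 -0.3   1.78  1.13] open 0.164 F [-0.5 -0.3 -0.2] 60.1
5.95 [0.4882 0.1748 0.2139] y [ 0.693 -0.721 -0.004] z [-0.466 -0.445 -0.765] q [ 0.29  0.34  1.65 -0.3   1.78  1.13] open 0.164 F [-0.5 -0.3 -0.2] 60.1
tool x [ 0.54950744  0.53174421 -0.64442973] d40 [-0.55308409 -0.53010275  0.64278761] y want [np.float64(-0.692), np.float64(0.722)] TCP goal [0.48991122 0.17364538 0.13892544]
```

View pics/c2.png

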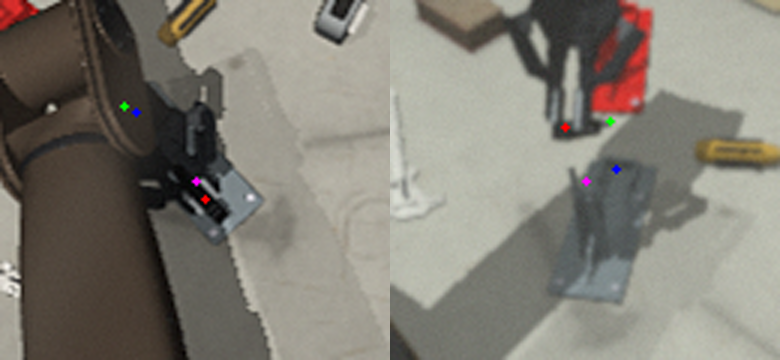

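The scene view shows the gripper above the saddle. The arm hides the prod in the top view, so I'll check the prod and the rest with the wrist camera.

```bash
python3 - <<'E'
from h import *
S=readout.get_state();x=R.from_quat(S["tcp_rot"]).as_matrix()[:,0]
a=cams.read_camera("wrist")[:,:,::-1].copy();g=S["eef_pos"]
for nm,pt,col in(("g",g,(0,0,255)),("115",g+.085*x,(0,255,255)),("tip",g+.2*x,(0,255,0)),("toe",TOE,(255,0,0)),("sad",SAD,(255,0,255))):
    u=wproj(pt);print(nm,u.round(0));cv2.circle(a,tuple(int(v) for v in u),3,col,1)
cv2.imwrite("pics/w2.png",a)
E
```

```text
g [322. 254.]
115 [322.  84.]
tip [ 322. -119.]
toe [ 324. -119.]
sad [324.  73.]
```

View pics/w2.png

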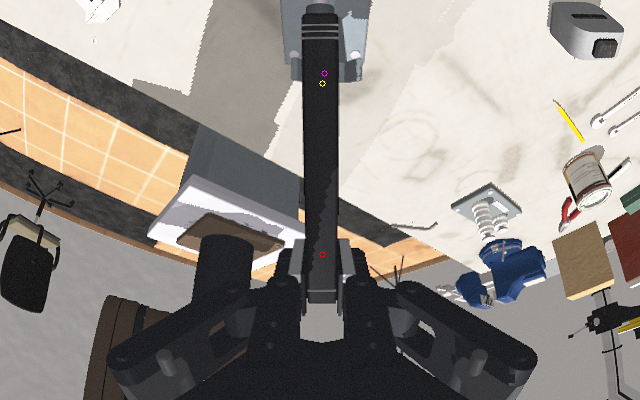

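Call:
step_arm([
  [[-1.2,-4,-15],[0,0,0]],
  [[0,0,-20],[0,0,0]],
  [[0,0,-15],[0,0,0]],
  [[0,0,-8],[0,0,0]],
  [[0,0,-4],[0,0,0]],
  [[0,0,0],[0,0,0]],
])

```text
time: 6.6
eef_pos: [0.4872, 0.1704, 0.1539]
tcp_rot: [0.872, 0.351, -0.318, 0.127]
contact_force: [-0.8, -0.6, -1.2]
opening: 0.159
finger_force: 60.1
```

Call:
step_arm([
  [[0,0,-4],[0,0,0]],
  [[0,0,-3],[0,0,0]],
  [[0,0,-2],[0,0,0]],
  [[0,0,0],[0,0,0]],
])

```text
time: 6.93
eef_pos: [0.4876, 0.1707, 0.1452]
tcp_rot: [0.872, 0.351, -0.317, 0.127]
contact_force: [-0.2, -0.1, -0.6]
opening: 0.16
finger_force: 60.1
```

```bash
python3 - <<'E'
from h import *
st();im=[]
for n in("top","scene"):
    a=cams.read_camera(n)[:,:,::-1].copy()
    u=proj(n,SAD).astype(int);im.append(cv2.resize(a[u[1]-45:u[1]+45,u[0]-50:u[0]+50],None,fx=4,fy=4,interpolation=cv2.INTER_CUBIC))
cv2.imwrite("pics/c3.png",np.hstack(im))
E
```

```text
6.93 [0.4876 0.1707 0.1452] y [ 0.693 -0.721 -0.001] z [-0.464 -0.445 -0.766] q [ 0.28  0.41  1.7  -0.3   1.67  1.16] open 0.16 F [-0.2 -0.1 -0.6] 60.1
```

View pics/c3.png

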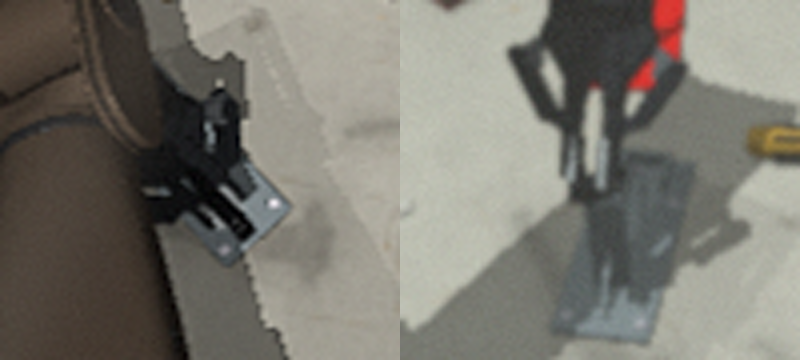

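The gripper is over the saddle and aligned, but there's no contact yet. I'll keep lowering in small steps and watch the force.

Call:
step_arm([
  [[0,0,-2],[0,0,0]],
  [[0,0,-2],[0,0,0]],
  [[0,0,0],[0,0,0]],
])

```text
time: 7.28
eef_pos: [0.4886, 0.171, 0.1428]
tcp_rot: [0.872, 0.351, -0.316, 0.127]
contact_force: [0.9, 0.7, 5.1]
opening: 0.16
finger_force: 60.7
```

Call:
step_arm([
  [[0,0,-2],[0,0,0]],
  [[0,0,0],[0,0,0]],
  [[0,0,0],[0,0,0]],
])

```text
time: 7.53
eef_pos: [0.4892, 0.1712, 0.1419]
tcp_rot: [0.872, 0.351, -0.316, 0.128]
contact_force: [2.4, 1.9, 5.9]
opening: 0.158
finger_force: 61.0
```

Call:
step_arm([
  [[0,0,0],[0,0,0]],
  [[0,0,0],[0,0,0]],
  [[0,0,0],[0,0,0]],
  [[0,0,0],[0,0,0]],
  [[0,0,0],[0,0,0]],
  [[0,0,0],[0,0,0]],
  [[0,0,0],[0,0,0]],
], fingers=0.2)

```text
time: 8.12
eef_pos: [0.4875, 0.1705, 0.1391]
tcp_rot: [0.872, 0.351, -0.318, 0.127]
contact_force: [-0.4, -1.1, 0.5]
opening: 0.6
finger_force: 0.0
```

Call:
step_arm([
  [[8,8,13],[0,0,0]],
  [[16,15,26],[0,0,0]],
  [[16,15,26],[0,0,0]],
  [[14,13,20],[0,0,0]],
  [[0,0,0],[0,0,0]],
  [[0,0,0],[0,0,0]],
])

```text
time: 8.62
eef_pos: [0.5426, 0.2222, 0.2254]
tcp_rot: [0.872, 0.351, -0.316, 0.127]
contact_force: [1.0, -0.3, -0.3]
opening: 0.6
finger_force: 0.0
```

```bash
python3 - <<'E'
from h import *
st();a=cams.read_camera("wrist")[:,:,::-1].copy()
for nm,pt,col in(("g",SAD+.045*p40,(0,0,255)),("end",SAD+.075*p40,(0,255,255)),("junc",TOE+.085*p40,(0,255,0)),("toe",TOE,(255,0,0)),("sad",SAD,(255,0,255))):
    u=wproj(pt);print(nm,u.round(0));cv2.circle(a,tuple(int(v) for v in u),3,col,1)
cv2.imwrite("pics/w3.png",a)
E
```

```text
8.62 [0.5426 0.2222 0.2254] y [ 0.693 -0.721  0.   ] z [-0.461 -0.444 -0.768] q [ 0.33  0.47  1.46 -0.28  1.85  1.15] open 0.6 F [ 1.  -0.3 -0.3] 0.0
g [321. 192.]
end [321. 225.]
junc [321.  54.]
toe [321. -40.]
sad [321. 140.]
```

View pics/w3.png

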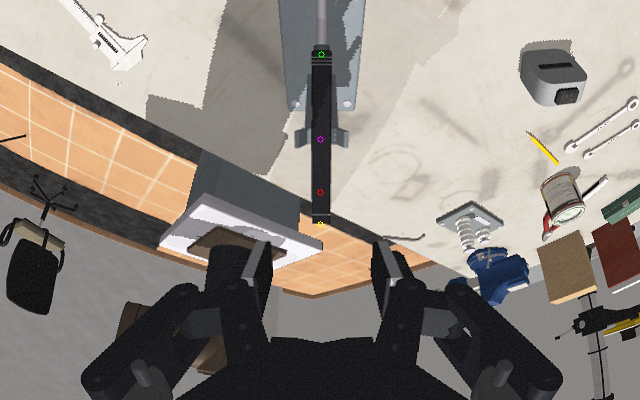

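The prod lies in the rest. The predicted junction, saddle, grip and end points (54, 140, 192 and 225 in column 321) all fall on the handle. Next I'll grip again with the tool vertical at the 200 mm point.

Call:
step_arm([
  [[-8.8,-8.1,0],[0.0805,-0.084,0]],
  [[-8.8,-8.1,0],[0.0805,-0.084,0]],
  [[-8.8,-8.1,0],[0.0805,-0.084,0]],
  [[-8.8,-8.1,0],[0.0805,-0.084,0]],
  [[-8.8,-8.1,0],[0.0805,-0.084,0]],
  [[-8.8,-8.1,0],[0.0805,-0.084,0]],
  [[0,0,0],[0,0,0]],
])

```text
time: 9.25
eef_pos: [0.4824, 0.1703, 0.2201]
tcp_rot: [0.928, 0.372, -0.003, -0.001]
contact_force: [0.4, 0.9, -1.2]
opening: 0.598
finger_force: 0.0
```

Call:
step_arm([
  [[0,0,-20],[0,0,0]],
  [[0,0,-25],[0,0,0]],
  [[0,0,-25],[0,0,0]],
  [[0,0,-20],[0,0,0]],
  [[0,0,-12],[0,0,0]],
  [[0,0,0],[0,0,0]],
])

```text
time: 9.75
eef_pos: [0.4855, 0.1724, 0.1177]
tcp_rot: [0.928, 0.373, -0.005, -0.001]
contact_force: [-1.2, -0.6, -0.7]
opening: 0.598
finger_force: 0.0
```

```bash
python3 - <<'E'
from h import *
st();print((SAD+.045*p40).round(4))
E
```

```text
9.75 [0.4855 0.1724 0.1177] y [ 0.693 -0.721 -0.005] z [-0.009 -0.002 -1.   ] q [ 0.14  0.07  2.05 -0.    1.03  0.95] open 0.598 F [-1.2 -0.6 -0.7] 0.0
[0.4899 0.1736 0.1389]
```

Call:
step_arm([
  [[0,0,0],[0,0,0]],
  [[0,0,0],[0,0,0]],
  [[0,0,0],[0,0,0]],
  [[0,0,0],[0,0,0]],
  [[0,0,0],[0,0,0]],
  [[0,0,0],[0,0,0]],
], fingers=-1, grip_force=80)

```text
time: 10.25
eef_pos: [0.49, 0.1733, 0.1238]
tcp_rot: [0.928, 0.374, 0.002, 0.0]
contact_force: [1.5, 0.8, 2.5]
opening: 0.171
finger_force: 78.0
```

```bash
python3 - <<'E'
from h import *
st();S=readout.get_state();M=R.from_quat(S["tcp_rot"]).as_matrix()
print("tip in tool",M.T@(TOE-S["eef_pos"]),"axis in tool",M.T@p40)
E
```

```text
10.25 [0.49   0.1733 0.1238] y [ 0.693 -0.721  0.002] z [ 0.003  0.001 -1.   ] q [0.14 0.06 2.04 0.   1.03 0.95] open 0.171 F [1.5 0.8 2.5] 78.0
tip in tool [ 0.15339524 -0.00030614  0.11378138] axis in tool [-7.64175104e-01  4.06496291e-05 -6.45076165e-01]
```

Call:
step_arm([
  [[0,0,8],[0,0,0]],
  [[0,0,22],[0,0,0]],
  [[0,0,35],[0,0,0]],
  [[0,0,35],[0,0,0]],
  [[0,0,35],[0,0,0]],
  [[0,-8,5],[0,0,0]],
  [[0,-20,0],[0,0,0]],
])

```text
time: 10.83
eef_pos: [0.4902, 0.1461, 0.2668]
tcp_rot: [0.927, 0.375, 0.004, 0.001]
contact_force: [0.1, -0.2, -1.6]
opening: 0.17
finger_force: 78.0
```

Call:
step_arm([
  [[-3.75,-32,3],[0,0,-0.0637]],
  [[-3.75,-32,3],[0,0,-0.0637]],
  [[-3.75,-32,3],[0,0,-0.0637]],
  [[-3.75,-32,3],[0,0,-0.0637]],
  [[-3.75,-32,3],[0,0,-0.0637]],
  [[-3.75,-32,3],[0,0,-0.0637]],
])

```text
time: 11.33
eef_pos: [0.4652, -0.0483, 0.2802]
tcp_rot: [0.982, 0.189, -0.001, -0.0]
contact_force: [1.3, -1.1, -1.3]
opening: 0.174
finger_force: 77.9
```

Call:
step_arm([
  [[-3.75,-32,3],[0,0,-0.0637]],
  [[-3.75,-32,3],[0,0,-0.0637]],
  [[-3.75,-32,3],[0,0,-0.0637]],
  [[-3.75,-32,3],[0,0,-0.0637]],
  [[-3.75,-32,3],[0,0,-0.0637]],
  [[-3.75,-32,3],[0,0,-0.0637]],
])

```text
time: 11.83
eef_pos: [0.4427, -0.2403, 0.2982]
tcp_rot: [1.0, -0.001, -0.001, -0.0]
contact_force: [0.2, 0.1, -1.2]
opening: 0.176
finger_force: 77.9
```

Call:
step_arm([
  [[0,0,0],[0,0.1122,0]],
  [[0,0,0],[0,0.1122,0]],
  [[0,0,0],[0,0.1122,0]],
  [[0,0,0],[0,0.1122,0]],
  [[0,0,0],[0,0.1122,0]],
  [[0,0,0],[0,0.1122,0]],
  [[0,0,0],[0,0.1122,0]],
  [[0,0,0],[0,0,0]],
])

```text
time: 12.5
eef_pos: [0.4441, -0.2383, 0.2941]
tcp_rot: [0.922, 0.002, -0.387, -0.002]
contact_force: [-0.2, -0.2, -2.2]
opening: 0.173
finger_force: 78.1
```

```bash
cat >> h.py <<'E'
TIPT=np.array([.1545,0,.111]);AXT=np.array([-.766,0,-.643])
TALL=np.array([.4755,-.2395,.082]);SHORT=np.array([.488,-.3275,.042])
E
python3 - <<'E'
from h import *
st();S=readout.get_state();M=R.from_quat(S["tcp_rot"]).as_matrix();t=S["eef_pos"]+M@TIPT;print("tip",t.round(4),"axis",M@AXT)
im=[]
for n in("top","scene"):
    a=cams.read_camera(n)[:,:,::-1].copy()
    u=proj(n,TALL).astype(int);x0,y0=u[0]-60,u[1]-60
    b=cv2.resize(a[y0:y0+100,x0:x0+115],None,fx=3.4,fy=3.4,interpolation=cv2.INTER_CUBIC)
    for pt,col in((t,(0,255,0)),(TALL,(255,0,0)),(SHORT,(255,0,255))):
        q=(proj(n,pt)+.5-[x0,y0])*3.4;cv2.circle(b,tuple(int(v) for v in q),4,col,1)
    im.append(b)
cv2.imwrite("pics/c4.png",np.hstack(im))
E
```

```text
12.5 [ 0.4441 -0.2383  0.2941] y [ 0.002 -1.    -0.006] z [-0.713  0.002 -0.701] q [-0.52  0.28  1.61 -0.39  1.95  1.03] open 0.173 F [-0.2 -0.2 -2.2] 78.1
tip [ 0.4732 -0.2372  0.1061] axis [-0.07829349 -0.0057713   0.99701646]
```

View pics/c4.png

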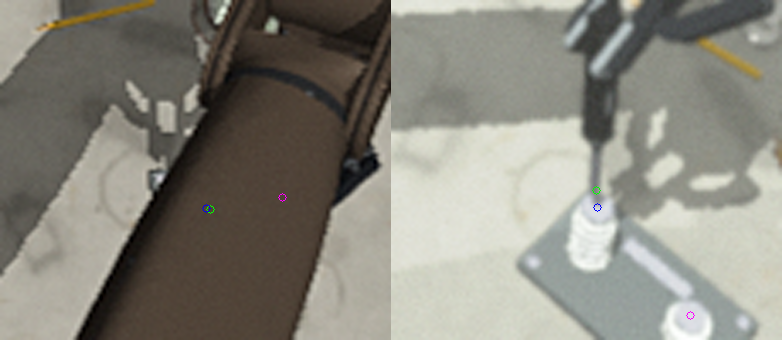

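The tip marker (595,190) sits on the shaft end, right above the tall cap at (598,207). I'll press down in steps.

Call:
step_arm([
  [[1,-1,-8],[0,0,0]],
  [[0,0,-7],[0,0,0]],
  [[0,0,-4],[0,0,0]],
  [[0,0,0],[0,0,0]],
  [[0,0,0],[0,0,0]],
])

```text
time: 13.02
eef_pos: [0.4444, -0.2399, 0.2794]
tcp_rot: [0.924, 0.0, -0.383, -0.0]
contact_force: [0.2, 0.2, -0.2]
opening: 0.173
finger_force: 78.2
```

Call:
step_arm([
  [[0,0,-3],[0,0,0]],
  [[0,0,-3],[0,0,0]],
  [[0,0,0],[0,0,0]],
])

```text
time: 13.27
eef_pos: [0.4448, -0.24, 0.2729]
tcp_rot: [0.924, 0.001, -0.383, -0.0]
contact_force: [-0.3, -0.9, -0.1]
opening: 0.175
finger_force: 78.2
```

Call:
step_arm([
  [[0,0,-2],[0,0,0]],
  [[0,0,0],[0,0,0]],
  [[0,0,0],[0,0,0]],
])

```text
time: 13.52
eef_pos: [0.4449, -0.24, 0.2715]
tcp_rot: [0.924, 0.001, -0.383, -0.0]
contact_force: [0.5, -0.5, 0.6]
opening: 0.174
finger_force: 78.2
```

Call:
step_arm([
  [[0,0,0],[0,0,0]],
])

```text
time: 13.6
eef_pos: [0.4449, -0.24, 0.2716]
tcp_rot: [0.924, 0.001, -0.383, -0.0]
contact_force: [-0.4, 0.4, 1.1]
opening: 0.176
finger_force: 78.2
```

Call:
step_arm([
  [[0,0,0],[0,0,0]],
])

```text
time: 13.68
eef_pos: [0.4449, -0.24, 0.2716]
tcp_rot: [0.924, 0.001, -0.383, -0.0]
contact_force: [1.1, -0.4, 1.4]
opening: 0.174
finger_force: 78.2
```

Call:
step_arm([
  [[0,0,0],[0,0,0]],
])

```text
time: 13.77
eef_pos: [0.4449, -0.24, 0.2715]
tcp_rot: [0.924, 0.001, -0.383, -0.0]
contact_force: [-0.7, -0.5, 0.2]
opening: 0.173
finger_force: 78.2
```

Call:
step_arm([
  [[0,0,-2],[0,0,0]],
  [[0,0,0],[0,0,0]],
  [[0,0,0],[0,0,0]],
])

```text
time: 14.02
eef_pos: [0.4448, -0.24, 0.2694]
tcp_rot: [0.924, 0.001, -0.383, -0.0]
contact_force: [0.7, 0.4, 1.8]
opening: 0.175
finger_force: 78.3
```

Call:
step_arm([
  [[0,0,0],[0,0,0]],
])

```text
time: 14.1
eef_pos: [0.4449, -0.24, 0.2695]
tcp_rot: [0.924, 0.001, -0.383, -0.0]
contact_force: [1.1, -0.4, 1.4]
opening: 0.175
finger_force: 78.3
```

Call:
step_arm([
  [[0,0,0],[0,0,0]],
])

```text
time: 14.18
eef_pos: [0.4449, -0.24, 0.2695]
tcp_rot: [0.924, 0.001, -0.383, -0.0]
contact_force: [0.2, 0.2, 1.3]
opening: 0.171
finger_force: 78.3
```

Call:
step_arm([
  [[0,0,-2],[0,0,0]],
  [[0,0,0],[0,0,0]],
  [[0,0,0],[0,0,0]],
])

```text
time: 14.43
eef_pos: [0.4449, -0.24, 0.2674]
tcp_rot: [0.924, 0.001, -0.383, -0.0]
contact_force: [0.8, -0.5, 2.9]
opening: 0.174
finger_force: 78.4
```

Call:
step_arm([
  [[0,0,0],[0,0,0]],
])

```text
time: 14.52
eef_pos: [0.4449, -0.24, 0.2674]
tcp_rot: [0.924, 0.001, -0.383, -0.0]
contact_force: [-0.4, 0.1, 1.9]
opening: 0.171
finger_force: 78.4
```

Call:
step_arm([
  [[0,0,0],[0,0,0]],
])

```text
time: 14.6
eef_pos: [0.4449, -0.24, 0.2674]
tcp_rot: [0.924, 0.001, -0.383, -0.0]
contact_force: [0.5, -0.0, 2.3]
opening: 0.172
finger_force: 78.4
```

```bash
python3 - <<'E'
from h import *
st();S=readout.get_state();M=R.from_quat(S["tcp_rot"]).as_matrix();t=S["eef_pos"]+M@TIPT;print("tip",t.round(4),"axis",M@AXT)
a=cams.read_camera("scene")[:,:,::-1].copy();F=[readout.get_state()["contact_force"][2]]
for _ in range(3): cams.read_camera("scene");F.append(readout.get_state()["contact_force"][2])
print(np.round(F,1))
o=cv2.imread("pics/scene0.png");im=[]
for b in(o,a):
    u=proj("scene",TALL).astype(int);x0,y0=u[0]-30,u[1]-30
    b=cv2.resize(b[y0:y0+50,x0:x0+50],None,fx=8,fy=8,interpolation=cv2.INTER_CUBIC);im.append(b)
cv2.imwrite("pics/c5.png",np.hstack(im))
E
```

```text
14.6 [ 0.4449 -0.24    0.2674] y [ 0.001 -1.    -0.001] z [-0.707 -0.    -0.707] q [-0.52  0.3   1.63 -0.38  1.9   1.05] open 0.172 F [ 0.5 -0.   2.3] 78.4
tip [ 0.4756 -0.2398  0.0797] axis [-8.69961520e-02 -9.23674418e-04  9.96311104e-01]
[2.6 2.2 2.1 2.6]
```

View pics/c5.png

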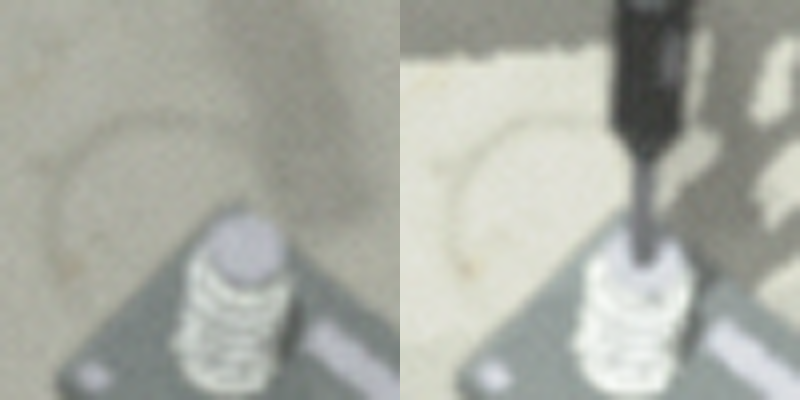

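The tip stands in the middle of the sunk cap, with the force up about 2.4–3 N, so roughly half travel. It has been held there for more than 0.2 s. On to the short post.

Call:
step_arm([
  [[0,0,15],[0,0,0]],
  [[0,0,20],[0,0,0]],
  [[4,-29,0],[0,0,0]],
  [[4,-29,0],[0,0,0]],
  [[4.4,-29.7,0],[0,0,0]],
  [[0,0,-20],[0,0,0]],
  [[0,0,-25],[0,0,0]],
  [[0,0,-15],[0,0,0]],
])

```text
time: 15.47
eef_pos: [0.4567, -0.3277, 0.2401]
tcp_rot: [0.924, 0.001, -0.383, -0.002]
contact_force: [-0.6, 0.3, -0.7]
opening: 0.173
finger_force: 78.2
```

Call:
step_arm([
  [[0,0,-5],[0,0,0]],
  [[0,0,0],[0,0,0]],
  [[0,0,0],[0,0,0]],
  [[0,0,0],[0,0,0]],
])

```text
time: 15.8
eef_pos: [0.4579, -0.3278, 0.239]
tcp_rot: [0.924, 0.001, -0.382, 0.001]
contact_force: [-0.6, 0.7, -0.2]
opening: 0.173
finger_force: 78.3
```

Call:
step_arm([
  [[0,0,-5],[0,0,0]],
  [[0,0,-3],[0,0,0]],
  [[0,0,0],[0,0,0]],
  [[0,0,0],[0,0,0]],
])

```text
time: 16.13
eef_pos: [0.4576, -0.3279, 0.23]
tcp_rot: [0.924, 0.001, -0.382, 0.0]
contact_force: [1.3, -0.5, 0.4]
opening: 0.172
finger_force: 78.4
```

```bash
python3 - <<'E'
from h import *
F=[]
for _ in range(4): a=cams.read_camera("scene")[:,:,::-1];F.append(readout.get_state()["contact_force"][2])
print(np.round(F,1))
st();S=readout.get_state();M=R.from_quat(S["tcp_rot"]).as_matrix();t=S["eef_pos"]+M@TIPT;print("tip",t.round(4),"axis",M@AXT)
u=proj("scene",SHORT).astype(int);x0,y0=u[0]-30,u[1]-30
b=cv2.resize(a[y0:y0+50,x0:x0+50],None,fx=8,fy=8,interpolation=cv2.INTER_CUBIC)
cv2.imwrite("pics/c6.png",b)
E
```

```text
[1.7 1.8 1.7 1.4]
16.33 [ 0.4575 -0.3279  0.2298] y [ 0.001 -1.    -0.   ] z [-0.706 -0.001 -0.708] q [-0.62  0.43  1.53 -0.44  1.84  0.98] open 0.172 F [0.7 0.2 1.4] 78.4
tip [ 0.4884 -0.3278  0.0421] axis [-8.78980797e-02 -2.48756317e-04  9.96232335e-01]
```

View pics/c6.png

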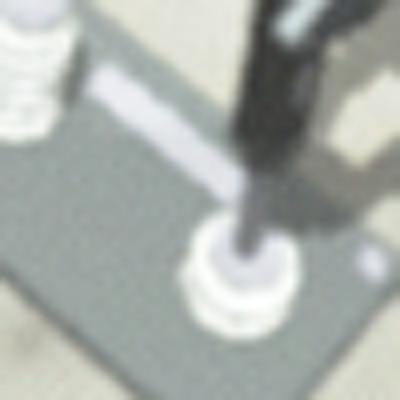

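The tip is on the short cap. I'll push a further 2.4 mm to match the tall post and hold there.

Call:
step_arm([
  [[0,0,-2.4],[0,0,0]],
  [[0,0,0],[0,0,0]],
  [[0,0,0],[0,0,0]],
  [[0,0,0],[0,0,0]],
  [[0,0,0],[0,0,0]],
  [[0,0,0],[0,0,0]],
  [[0,0,0],[0,0,0]],
  [[0,0,0],[0,0,0]],
])

```text
time: 17.0
eef_pos: [0.4573, -0.3278, 0.227]
tcp_rot: [0.924, 0.001, -0.383, -0.0]
contact_force: [0.9, -1.3, 3.4]
opening: 0.171
finger_force: 78.6
```

```bash
python3 - <<'E'
from h import *
F=[]
for _ in range(4): cams.read_camera("scene");F.append(readout.get_state()["contact_force"][2])
print(np.round(F,1));st()
E
```

```text
[3.2 0.9 2.6 1.9]
17.2 [ 0.4573 -0.3277  0.227 ] y [ 0.001 -1.    -0.001] z [-0.707 -0.    -0.707] q [-0.62  0.43  1.53 -0.44  1.83  0.98] open 0.171 F [ 1.2 -0.6  1.9] 78.6
```

Call:
step_arm([
  [[0,0,20],[0,0,0]],
  [[0,0,35],[0,0,0]],
  [[0,0,35],[0,0,0]],
  [[0,0,15],[0,0,0]],
])

```text
time: 17.53
eef_pos: [0.4576, -0.3277, 0.3357]
tcp_rot: [0.924, 0.0, -0.381, 0.0]
contact_force: [-0.3, -0.3, 1.1]
opening: 0.171
finger_force: 78.3
```

Call:
step_arm([
  [[0,20,0],[0,-0.1122,0]],
  [[0,20,0],[0,-0.1122,0]],
  [[0,20,0],[0,-0.1122,0]],
  [[0,20,0],[0,-0.1122,0]],
  [[0,20,0],[0,-0.1122,0]],
  [[0,20,0],[0,-0.1122,0]],
  [[0,20,0],[0,-0.1122,0]],
])

```text
time: 18.12
eef_pos: [0.457, -0.1863, 0.3309]
tcp_rot: [1.0, 0.001, 0.002, -0.001]
contact_force: [-0.1, -0.3, -0.8]
opening: 0.176
finger_force: 78.4
```

Call:
step_arm([
  [[2.6,30,-6],[0,0,0.0637]],
  [[2.6,30,-6],[0,0,0.0637]],
  [[2.6,30,-6],[0,0,0.0637]],
  [[2.6,30,-6],[0,0,0.0637]],
  [[2.6,30,-6],[0,0,0.0637]],
  [[2.6,30,-6],[0,0,0.0637]],
])

```text
time: 18.62
eef_pos: [0.4717, -0.0059, 0.2939]
tcp_rot: [0.981, 0.192, -0.001, -0.001]
contact_force: [0.5, 0.0, 0.8]
opening: 0.174
finger_force: 78.3
```

Call:
step_arm([
  [[2.6,30,-6],[0,0,0.0637]],
  [[2.6,30,-6],[0,0,0.0637]],
  [[2.6,30,-6],[0,0,0.0637]],
  [[2.6,30,-6],[0,0,0.0637]],
  [[2.6,30,-6],[0,0,0.0637]],
  [[2.6,30,-6],[0,0,0.0637]],
  [[0,0,0],[0,0,0]],
  [[0,0,0],[0,0,0]],
])

```text
time: 19.28
eef_pos: [0.487, 0.1734, 0.2576]
tcp_rot: [0.927, 0.375, -0.002, -0.001]
contact_force: [-0.2, -1.0, -0.7]
opening: 0.173
finger_force: 78.3
```

Call:
step_arm([
  [[0,0,0],[0,0,0]],
  [[0,0,0],[0,0,0]],
  [[0,0,0],[0,0,0]],
])

```text
time: 19.53
eef_pos: [0.4885, 0.1713, 0.26]
tcp_rot: [0.928, 0.373, -0.0, 0.0]
contact_force: [0.5, 0.0, 0.0]
opening: 0.17
finger_force: 78.3
```

```bash
python3 - <<'E'
from h import *
st();S=readout.get_state();M=R.from_quat(S["tcp_rot"]).as_matrix();t=S["eef_pos"]+M@TIPT;print("tip",t.round(4),"axis",M@AXT,"want",p40,"err tip",((TOE-t)*1000).round(1))
E
```

```text
19.53 [0.4885 0.1713 0.26  ] y [ 0.692 -0.722  0.   ] z [ 0. -0. -1.] q [ 0.14 -0.09  1.93 -0.    1.3   0.95] open 0.17 F [0.5 0.  0. ] 78.3
tip [0.6001 0.2782 0.149 ] axis [-0.55317945 -0.52982914  0.643023  ] want [-0.55308409 -0.53010275  0.64278761] err tip [   0.7    1.7 -138.5]
```

Call:
step_arm([
  [[-1.5,-0.5,-15],[0,0,0]],
  [[0,0,-30],[0,0,0]],
  [[0,0,-30],[0,0,0]],
  [[0,0,-25],[0,0,0]],
  [[0,0,-15],[0,0,0]],
  [[0,0,-10],[0,0,0]],
  [[0,0,-4],[0,0,0]],
  [[0,0,0],[0,0,0]],
])

```text
time: 20.2
eef_pos: [0.4869, 0.1713, 0.1306]
tcp_rot: [0.928, 0.373, -0.0, -0.0]
contact_force: [-0.5, -0.0, -0.2]
opening: 0.173
finger_force: 78.3
```

Call:
step_arm([
  [[0,0,-3],[0,0,0]],
  [[0,0,-2],[0,0,0]],
  [[0,0,0],[0,0,0]],
  [[0,0,0],[0,0,0]],
])

```text
time: 20.53
eef_pos: [0.4874, 0.1719, 0.1267]
tcp_rot: [0.928, 0.374, 0.001, 0.0]
contact_force: [-0.5, 0.5, 0.1]
opening: 0.175
finger_force: 78.3
```

Call:
step_arm([
  [[0,0,-2],[0,0,0]],
  [[0,0,0],[0,0,0]],
  [[0,0,0],[0,0,0]],
])

```text
time: 20.78
eef_pos: [0.4884, 0.1723, 0.1252]
tcp_rot: [0.928, 0.374, 0.002, 0.0]
contact_force: [0.3, 2.4, 3.4]
opening: 0.172
finger_force: 78.6
```

Contact. I'll let go, back off straight up and look.

Call:
step_arm([
  [[0,0,0],[0,0,0]],
  [[0,0,0],[0,0,0]],
  [[0,0,0],[0,0,0]],
  [[0,0,0],[0,0,0]],
  [[0,0,0],[0,0,0]],
  [[0,0,0],[0,0,0]],
  [[0,0,0],[0,0,0]],
], fingers=0.2)

```text
time: 21.37
eef_pos: [0.4868, 0.1718, 0.1238]
tcp_rot: [0.928, 0.374, -0.0, -0.0]
contact_force: [-0.4, 0.5, 0.1]
opening: 0.596
finger_force: 0.0
```

Call:
step_arm([
  [[0,0,12],[0,0,0]],
  [[0,0,25],[0,0,0]],
  [[0,0,30],[0,0,0]],
  [[0,0,30],[0,0,0]],
  [[0,0,20],[0,0,0]],
  [[0,0,0],[0,0,0]],
  [[0,0,0],[0,0,0]],
  [[0,0,0],[0,0,0]],
])

```text
time: 22.03
eef_pos: [0.4863, 0.1717, 0.2402]
tcp_rot: [0.928, 0.374, -0.001, -0.0]
contact_force: [-0.1, 0.5, -0.4]
opening: 0.599
finger_force: 0.0
```

```bash
python3 - <<'E'
from h import *
st();a=cams.read_camera("wrist")[:,:,::-1].copy()
for nm,pt,col in(("g",SAD+.045*p40,(0,0,255)),("end",SAD+.075*p40,(0,255,255)),("junc",TOE+.085*p40,(0,255,0)),("toe",TOE,(255,0,0)),("sad",SAD,(255,0,255))):
    u=wproj(pt);print(nm,u.round(0));cv2.circle(a,tuple(int(v) for v in u),3,col,1)
cv2.imwrite("pics/w4.png",a)
E
```

```text
22.03 [0.4863 0.1717 0.2402] y [ 0.693 -0.721 -0.001] z [-0.001 -0.    -1.   ] q [ 0.14 -0.08  1.95 -0.    1.27  0.95] open 0.599 F [-0.1  0.5 -0.4] 0.0
g [324. 191.]
end [324. 226.]
junc [324.  85.]
toe [323.  34.]
sad [324. 144.]
```

View pics/w4.png

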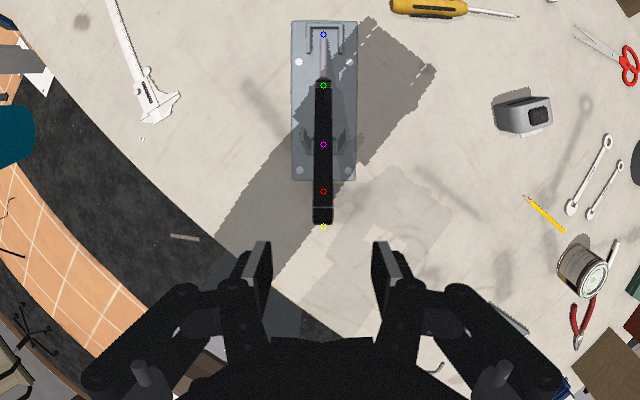

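The wrist view shows the prod in the rest: tip in the toe pocket at (323,36), handle through the saddle at (324,144), and the fingers clear. Handing in.

```bash
python3 -c "
from plant import sign_off
print(sign_off())"
```

```text
the job is handed in; nothing more can be done
None
```

I set the prod in its rest, took it again, pressed both caps to about half travel (judged by force and height; the caps give no reading), put it back in the rest and handed in at about 22 s; no verdict was shown.

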